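# Shim and wedge a lens carrier tight in its jig

## Robot

A 7-joint arm with a two-finger parallel gripper is mounted at the origin on the work surface. World frame = base frame: x ahead of the robot, y to its left, z up, the work surface at z = 0. Lengths are in m, angles in rad, forces in N, time in s.
With the tool pointing down it reaches from about 0.425 to 0.95 m from the base axis. Payload 4.7 kg.
Tool frame: the origin (TCP) lies between the finger pads; the fingertips stand 25 mm ahead of it and the grasp point (between the pads) lies 6 mm ahead of it; z points along the fingers, y is the line along which they close (so a half turn about z gives the same grasp; the last joint's range is limited). The gripper opens to 85 mm and grips with 20 to 120 N. Pads are 22 mm wide; open, the fingers measure 114 mm over their backs; the gripper's body (76 mm by 85 mm) begins 54 mm behind the grasp point. The pads swing forward as they close: fully open they stand 13 mm farther back than shut.
Start: joints at [-0.029, 0.469, -0.049, 1.532, 0.024, 1.141, -0.082], TCP at [0.675, 0, 0.256] pointing down, gripper open.
Joint ranges: [-2.59, 2.59], [-0.33, 1.99], [-1.39, 1.29], [0.1, 2.45], [-1.04, 4.18], [0.21, 1.99], [-2.66, 2.66]. Speed limits (rad/s): [2.57, 2.57, 3.14, 3.14, 3.14, 3.14, 3.14].

## Interface

Orientations are given as a 3x3 rotation matrix whose columns are the frame's x, y, z axes.
In Python, from rig import * gives the robot as it stands. Calls block until the motion is done:
- movep(position, orientation): joint-space move of the TCP to a pose.
- move_l(position, attitude=None, feed=0.15, until_force=None): straight line of the TCP; attitude=None keeps the orientation; feed is the mean speed in m/s. With until_force (N) it stops when the force on the tool has changed by that much, and returns True; else False.
- move_joints(angles): joint-space move.
- command_gripper(opening, newtons=None): finger opening in m; newtons is the grip in N (None keeps the last); returns when the fingers have stopped.
- sleep(seconds).
- inverse_kinematics(position, orientation): joint angles nearest the present ones, or None.
- sense(): the state.
- camera(name): name is "scene" or "side" or "wrist"; returns (picture, depth): 400x640x3 uint8, red, green, blue; 400x640 float32, m along the optical axis (not along the pixel's ray), 0 where there is no reading.
- camera_params(name): a dict with "K" (3x3 intrinsics, pixels), "position" and "rotation" of the camera in the world; the wrist camera has in their place "tool_from_camera" (4x4, takes a point from camera to tool coordinates, whose origin is the TCP and whose axes are the flange's). Camera axes: x right, y down, z forward; pixel columns grow to the right and rows downward; lengths in m; the calibration is good to about 2 mm. A picture is of the moment at which its call begins: read the wrist's pose just before it. camera_params takes no time and is no camera call.
A pose or a line that the arm cannot do raises Unreachable and nothing moves.
- finish_job(): hands the job in; it is judged then, once.
The state is a dict: "time_s": time; "joint_pos": joint angles; "qd": joint speeds; "joint_efforts": joint torques, N m; "position": TCP position; "tcp_rot": TCP orientation; "wrist_force": force on the tool from outside, world axes, zero at the start; "ft_torque": the same for the moment, N m; "finger_gap": finger opening in m; "gripper_force": force on a finger pad.
Only numpy, scipy, OpenCV 4.12 (cv2) and the standard library are available. Lean on these libraries where they do the work, as an engineer would, in place of code of your own. Each camera call takes 0.05 s, during which the arm holds its last target. There are 200 camera calls.

## Task

The lens carrier sits loose in the jig. Stand orange shims from the rack upright in the gap between carrier and steel stop, side by side, until no further shim goes all the way down, then push the red wedge down between the shims and the stop, sloped side to the stop, until you feel it bite and the carrier is pressed firmly home against the blue end wall. Finish while holding it so: still gripping the wedge and pressing it in; leave unused shims away from the jig and everything else on the table alone.

Things in the scene. Friction and masses are not known exactly. Their poses are not given: they have to be found in the camera images.
- jig: Low aluminium jig fixed to the table at any yaw: base plate 200 (x) x 90 (y) x 10 mm, origin under its centre; channel floor at z = 10 mm. The channel runs along jig x between two blue rails (43 mm apart, 14 mm high above the floor). Standing on the floor along +x: stop, gap, lens carrier, end wall.
- end_wall: Blue end wall of the jig, 16 x 60 mm, 46 mm high above the channel floor. Its inner face is the vertical plane jig x = +84 mm and faces jig -x; origin on that face at floor level.
- carrier: Loose grey block, 250 g, with an amber lens (48 mm disc) on top: 72 mm long (jig x), foot 40 mm wide and 14 mm high, then 28 mm wide up to 46 mm; lens top at 54 mm. Origin: centre of underside. It stands in the channel up to 1.5 mm short of the end wall; pushed home, its origin is at jig x = 48 mm.
- carrier_face (a point): Foot of the carrier's vertical face towards the gap, at floor level; at jig x = 12 mm when the carrier is home.
- stop: Steel stop clamped in the channel, 28 mm wide (40 at the far foot), 46 mm high, low black knob on top. Fixed, but elsewhere along the channel each time. Origin at floor level at the foot of its face towards the gap, axes as the jig's. The face leans away from the gap by 0.3 mm per mm of height. Gap at floor level, carrier home: 12 mm minus the stop's jig x, 9.5 to 22.5 mm: one or two shims.
- rack: Wooden rack fixed to the table, 170 (x) x 75 (y) x 26 mm, origin under its centre, at any yaw. Upright slots 20 mm deep (slot floor at z = 6 mm) in a row along rack x: the wedge at x = -52 mm, shims at -18, +18 and +54 mm; their axes are the rack's.
- wedge: Red tapered wedge standing in the rack, 150 g. Origin: centre of its underside, 9 mm thick (x -4.5 to +4.5). Its +x face is flat and vertical; its -x face slopes outwards 0.3 mm per mm of height, like the stop's face, to z = 56 mm; 36 mm wide (y). With all shims in that fit it jams with its underside 3 to 31 mm above the channel floor; with a shim too few it drops to the floor, loose.
- wedge_grip (a point): Centre of the black grip head on the wedge, 40 mm wide (wedge y, the way to pinch it), 26 mm thick (x), 26 mm high; the point lies at x = -8.5, z = 69 mm from the wedge's origin, the head's top at z = 82 mm.
- shim0: Orange shim plate standing in the rack: 8 mm thick (x), 40 mm wide (y; the top 4 mm 35 mm wide), 52 mm high, origin at the centre of its underside, 45 g. All three are alike; one or two are needed. Pinch it across its width near the top, standing on end as it is, fingertips not below 28 mm so that they clear rack, rails and carrier.
- shim1: Orange shim plate standing in the rack: 8 mm thick (x), 40 mm wide (y; the top 4 mm 35 mm wide), 52 mm high, origin at the centre of its underside, 45 g. All three are alike; one or two are needed. Pinch it across its width near the top, standing on end as it is, fingertips not below 28 mm so that they clear rack, rails and carrier.
- shim2: Orange shim plate standing in the rack: 8 mm thick (x), 40 mm wide (y; the top 4 mm 35 mm wide), 52 mm high, origin at the centre of its underside, 45 g. All three are alike; one or two are needed. Pinch it across its width near the top, standing on end as it is, fingertips not below 28 mm so that they clear rack, rails and carrier.
- can: Bystander: plain aluminium drinks can, 66 mm across, 115 mm tall; leave alone.
- glasses_a: Bystander: folded brass-rimmed spectacles, 130 x 60 mm, lying flat; leave alone.
- glasses_b: Bystander: folded spectacles with dark rims and green lenses, 130 x 60 mm; leave alone.
- glasses_c: Bystander: folded copper-rimmed spectacles with amber lenses, 130 x 60 mm; leave alone.
- screwdriver: Bystander: screwdriver, 150 mm, lying on the table between jig and rack; leave alone.
- jar: Bystander: small green glass jar with white lid, 52 mm across, 60 mm tall; leave alone.
- cap: Bystander: blue bottle cap, 42 mm across, 12 mm tall; leave alone.
Things that resemble listed ones, but are neither listed nor needed, are in the scene too. There is more than one size of the wedge; the job needs the middle-sized.

How it is judged:
By the outcome, as a careful person would: the job done as asked, in the order asked, and still so for the second after the job is handed in, while the arm keeps its last pose, push and grip.
It also fails if it takes over 72 s, if anything falls off the work surface, if the arm or the gripper's body presses on something with over 40 N, if the wrist force passes 120 N, or if a joint passes its speed limit or range.

## Working session

There is one attempt and no reset: what is moved stays moved. The work goes in short steps, each a Python script; the robot and the scene stay as the last script left them, time stands still between calls to the robot, and variables do not carry over. Pictures are saved under pics/ and viewed, at most 10 in all, crops included, and the job is handed in when it is done.

```bash
ls; mkdir -p pics; python3 - <<'E'
from rig import *
import cv2,numpy as np
for n in ("scene","side"):
    p,d=camera(n); cv2.imwrite(f"pics/{n}0.png",p[:,:,::-1]); np.savez(f"{n}0.npz",p=p,d=d)
    c=camera_params(n); print(n,c)
p,d=camera("wrist");cv2.imwrite("pics/wrist0.png",p[:,:,::-1]); print(camera_params("wrist"))
print(sense())
E
```

```text
pics
scene {'K': array([[483.27177084,   0.        , 315.49249985],
       [  0.        , 483.27177084, 204.62677702],
       [  0.        ,   0.        ,   1.        ]]), 'position': array([1.22907412, 0.28233603, 1.15217428]), 'rotation': array([[-0.35111397,  0.77626116, -0.52358151],
       [ 0.93632902,  0.28951296, -0.19867113],
       [-0.00263705, -0.56000077, -0.82848789]])}
side {'K': array([[381.74439771,   0.        , 323.98735581],
       [  0.        , 381.74439771, 196.16745912],
       [  0.        ,   0.        ,   1.        ]]), 'position': array([0.42048346, 0.7017872 , 0.83949412]), 'rotation': array([[-0.9757282 , -0.16722702,  0.14138461],
       [-0.2187687 ,  0.71567683, -0.66328495],
       [ 0.00973348, -0.67811636, -0.7348901 ]])}
{'K': array([[304.72574429,   0.        , 318.86188398],
       [  0.        , 304.72574429, 194.43616289],
       [  0.        ,   0.        ,   1.        ]]), 'tool_from_camera': array([[-1.35124105e-03, -9.45974690e-01, -3.24237659e-01,
         8.50579251e-02],
       [ 9.99999007e-01, -1.40833155e-03, -5.85795843e-05,
       
[... 334 characters left out ...]
array([ 0.00109766, -0.0034701 ,  0.00079795, -0.00383921,  0.00083197,
        0.00249539, -0.00029787]), 'joint_efforts': array([ 3.33697863e-04, -5.10767841e+01, -4.67274967e-02, -2.37979531e+01,
        1.07760131e-02,  5.44104041e-03, -2.80327527e-05]), 'position': array([6.74612320e-01, 2.55499567e-05, 2.55537146e-01]), 'tcp_rot': array([[-2.72737292e-05,  9.99998975e-01, -1.43149787e-03],
       [ 9.99999999e-01,  2.72231961e-05, -3.53203514e-05],
       [-3.52813453e-05, -1.43149883e-03, -9.99998975e-01]]), 'wrist_force': array([-0.08797171, -0.26834328, -0.67368871]), 'ft_torque': array([-0.00585222,  0.02522428,  0.01480627]), 'gripper_force': 0.0, 'finger_gap': 0.0855607583410876}
```

View pics/scene0.png

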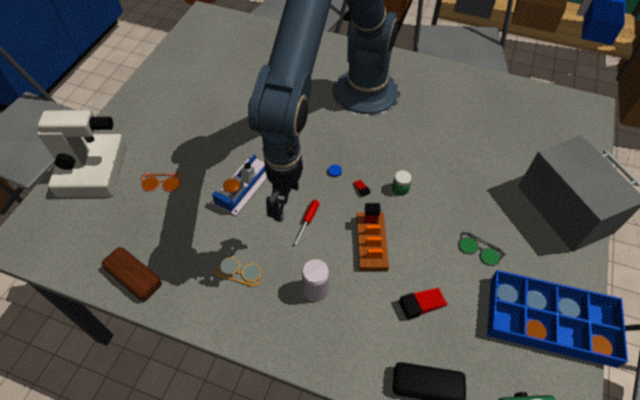

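View pics/side0.png

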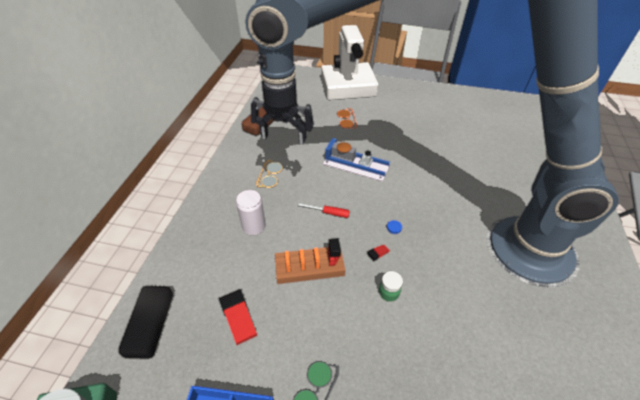

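The scene view shows the jig at about (242,186), the rack at (372,240) with the black wedge grip at (372,210) and the shims below it. Red wedge decoys lie loose at (361,187) and (425,302). The side view shows the rack at (310,262) and the jig at (357,160). Next I'll get rough poses from depth.

```bash
cat > h.py <<'E'
from rig import *
import numpy as np, cv2
def pts(n,p=None,d=None,pose=None):
    """world points for every pixel (400x640x3)"""
    c=camera_params(n);K=c["K"]
    if n=="wrist":
        T=np.array(c["tool_from_camera"]);pos,R0=pose;R=R0@T[:3,:3];o=pos+R0@T[:3,3]
    else: R,o=c["rotation"],c["position"]
    v,u=np.mgrid[0:400,0:640]
    rays=np.dstack([(u-K[0,2])/K[0,0],(v-K[1,2])/K[1,1],np.ones(u.shape)])@R.T
    return o,rays,(o+rays*d[...,None] if d is not None else None)
def Rdown(th):
    "tool pointing down, tool y at world angle th"
    y=np.array([np.cos(th),np.sin(th),0]);z=np.array([0,0,-1.]);return np.column_stack([np.cross(y,z),y,z])
E
python3 - <<'E'
from h import *
for n,boxes in (("scene",{"rack":(345,195,395,275),"jig":(205,150,275,215),"screw":(290,195,325,248)}),("side",{"rack":(270,235,350,285),"jig":(315,138,395,182),"screw":(295,200,352,220)})):
    f=np.load(f"{n}0.npz");p,d=f["p"],f["d"]; o,r,P=pts(n,d=d)
    hsv=cv2.cvtColor(p,cv2.COLOR_RGB2HSV)
    for k,(a,b,c,e) in boxes.items():
        m=np.zeros(d.shape,bool);m[b:e,a:c]=1
        s=m&(d>0)&(P[...,2]>0.004)&(hsv[...,1]>110)
        Q=P[s]; (cx,cy),wh,ang=cv2.minAreaRect(Q[:,:2].astype(np.float32))
        print(n,k,len(Q),"med",Q.mean(0).round(3),"rect",round(cx,3),round(cy,3),np.round(wh,3),round(ang,1),"zmax",np.percentile(Q[:,2],[50,98]).round(3))
        for nm,lo,hi in (("blue",100,125),("orange",8,18),("red",0,6)):
            t=s&(hsv[...,0]>=lo)&(hsv[...,0]<=hi)
            if t.sum()>8: print("   ",nm,t.sum(),P[t].mean(0).round(3))
E
```

```text
scene rack 1687 med [0.578 0.195 0.033] rect 0.567 0.192 [0.172 0.076] 20.6 zmax [0.027 0.078]
    orange 1531 [0.584 0.197 0.031]
    red 80 [0.524 0.174 0.046]
scene jig 723 med [ 0.579 -0.193  0.082] rect 0.612 -0.161 [0.41  0.159] 34.1 zmax [0.054 0.403]
    blue 470 [ 0.568 -0.205  0.053]
    orange 193 [ 0.563 -0.221  0.065]
scene screw 210 med [0.539 0.007 0.022] rect 0.538 0.006 [0.025 0.076] 87.5 zmax [0.023 0.028]
    red 203 [0.538 0.007 0.022]
side rack 1870 med [0.565 0.205 0.028] rect 0.565 0.193 [0.167 0.078] 21.1 zmax [0.026 0.061]
    orange 1756 [0.569 0.206 0.027]
    red 102 [0.507 0.188 0.05 ]
side jig 441 med [ 0.534 -0.21   0.037] rect 0.512 -0.216 [0.063 0.197] 80.7 zmax [0.025 0.064]
    blue 332 [ 0.526 -0.207  0.029]
    orange 109 [ 0.556 -0.22   0.061]
side screw 207 med [0.533 0.011 0.02 ] rect 0.534 0.008 [0.073 0.024] 0.9 zmax [0.021 0.026]
    red 207 [0.533 0.011 0.02 ]
```

Rack: centre about (0.566, 0.192), yaw about 20.8°. Jig: centre about (0.512, -0.216), yaw about -9°. I'll refine both with the wrist camera from two places each.

```bash
python3 - <<'E'
from h import *
r=np.radians
def look(C,yaw,name):
    best=None
    for th in (yaw+90,yaw-90):
        th=r(th);t=Rdown(th)[:,0]
        q=inverse_kinematics(np.array([C[0],C[1],.07]),Rdown(th))
        print(name,round(np.degrees(th)),None if q is None else np.round(q,2))
        if q is not None and (best is None or abs(q[6])<abs(best[0])): best=(q[6],th)
    th=best[1];t=Rdown(th)[:,0]
    for i,(off,z) in enumerate(((.02,.2),(.075,.2))):
        movep(np.r_[C[0],C[1],z]-off*t,Rdown(th)); sleep(.2)
        s=sense();p,d=camera("wrist")
        np.savez(f"{name}{i}.npz",p=p,d=d,pos=s["position"],R=s["tcp_rot"]);cv2.imwrite(f"pics/{name}{i}.png",p[:,:,::-1])
look((.566,.192),20.8,"rack");look((.512,-.216),-9.3,"jig")
print(sense()["time_s"])
import numpy as np
a=[cv2.imread(f"pics/{n}.png")[0:400,120:520] for n in("rack0","jig0")]
cv2.imwrite("pics/m1.png",np.hstack(a))
a=[cv2.imread(f"pics/{n}.png")[0:400,120:520] for n in("rack1","jig1")]
cv2.imwrite("pics/m2.png",np.hstack(a))
E
```

```text
rack 111 [-0.06  0.61 -0.46  1.86  0.37  0.76  1.21]
rack -69 [-0.5   0.56  0.14  1.88 -0.11  0.7  -1.51]
jig 81 [ 0.57  0.53 -0.32  1.96  0.26  0.68  1.5 ]
jig -99 [-0.43  0.82  1.11  2.02 -0.94  0.94 -0.54]
4.9417
```

View pics/m1.png

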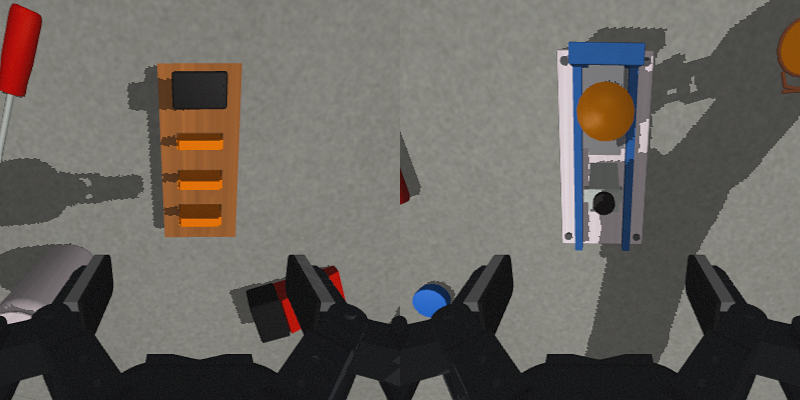

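View pics/m2.png

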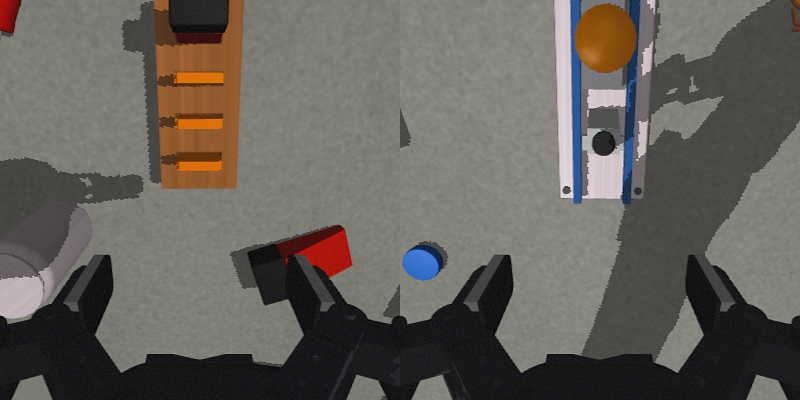

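In the first wrist pair the left half shows the rack: wedge head at (200,90) and shim tops at (200,145), (200,185) and (200,222). The right half shows the jig: end wall at (607,52), lens at (605,110), gap at about (605,160) and stop knob at (603,203). The second pair shows the same things shifted about 60 px. A third jig view from the working orientation, then the numbers.

```bash
python3 - <<'E'
from h import *
r=np.radians
th=r(80.7);t=Rdown(th)[:,0];movep(np.array([.512,-.216,.2])-.045*t,Rdown(th));sleep(.2)
s=sense();p,d=camera("wrist");np.savez("jig2.npz",p=p,d=d,pos=s["position"],R=s["tcp_rot"]);cv2.imwrite("pics/jig2.png",p[:,:,::-1])
def load(n):
    f=np.load(n+".npz");o,rays,P=pts("wrist",d=f["d"],pose=(f["pos"],f["R"]));h=cv2.cvtColor(f["p"],cv2.COLOR_RGB2HSV)
    v,u=np.mgrid[0:400,0:640]
    return o,rays,P,h,(f["d"]>0)&(v<245)
def tri(a,b):
    A=np.vstack([np.eye(3)-np.outer(x[1],x[1])/(x[1]@x[1]) for x in(a,b)]);c=np.r_[A[:3]@a[0],A[3:]@b[0]]
    return np.linalg.lstsq(A,c,rcond=None)[0]
store={}
for n in("rack0","rack1"):
    o,rays,P,h,ok=load(n)
    near=np.hypot(P[...,0]-.566,P[...,1]-.192)<.11
    rk=ok&near&(h[...,1]>110)&(P[...,2]>.022)&(P[...,2]<.030)
    (cx,cy),wh,a=cv2.minAreaRect(P[rk][:,:2].astype(np.float32));print(n,"rack",round(cx,4),round(cy,4),np.round(wh,4),round(a,2),"z",np.median(P[rk][:,2]).round(4))
    m=(ok&near&(h[...,1]>150)&(P[...,2]>.048)&(P[...,2]<.068)&(h[...,0]>6)).astype(np.uint8)
    k,l,st,ct=cv2.connectedComponentsWithStats(m)
    for i in range(1,k):
        if st[i,4]<60: continue
        Q=P[l==i];z=np.percentile(Q[:,2],60);T=Q[Q[:,2]>z-.004]
        (x,y),wh,a=cv2.minAreaRect(Q[:,:2].astype(np.float32))
        print(n,"shim",st[i,4],"px",ct[i].round(1),"rect",round(x,4),round(y,4),np.round(wh,4),round(a,1),"mean",T.mean(0).round(4),"z",np.percentile(Q[:,2],[50,95]).round(4))
        sel=(l==i)&(P[...,2]>.054);store.setdefault(n,[]).append((o,rays[sel].mean(0)))
    w=ok&near&(h[...,2]<90)&(P[...,2]>.082)&(P[...,2]<.095)
    if w.sum()>50:
        (x,y),wh,a=cv2.minAreaRect(P[w][:,:2].astype(np.float32));print(n,"head",round(x,4),round(y,4),np.round(wh,4),round(a,1),"z",np.median(P[w][:,2]).round(4))
if len(store["rack0"])==len(store["rack1"]):
    for a,b in zip(store["rack0"],store["rack1"]): print("tri",tri(a,b).round(4))
for n in("jig0","jig1","jig2"):
    o,rays,P,h,ok=load(n)
    near=np.hypot(P[...,0]-.512,P[...,1]+.216)<.125
    blue=ok&near&(h[...,0]>100)&(h[...,0]<120)&(h[...,1]>120)
    rail=blue&(P[...,2]>.020)&(P[...,2]<.028); wall=blue&(P[...,2]>.052)&(P[...,2]<.06)
    R=P[rail];(x,y),wh,a=cv2.minAreaRect(R[:,:2].astype(np.float32))
    print(n,"rails",round(x,4),round(y,4),np.round(wh,4),round(a,2),"z",np.median(R[:,2]).round(4))
    if wall.sum()>30:
        (x,y),wh,a=cv2.minAreaRect(P[wall][:,:2].astype(np.float32));print(n,"wall",round(x,4),round(y,4),np.round(wh,4),round(a,2),"z",np.median(P[wall][:,2]).round(4))
    base=ok&near&(P[...,2]>.006)&(P[...,2]<.013)
    (x,y),wh,a=cv2.minAreaRect(P[base][:,:2].astype(np.float32));print(n,"base",round(x,4),round(y,4),np.round(wh,4),round(a,2))
print(sense()["time_s"])
E
```

```text
rack0 rack 0.564 0.1918 [0.1699 0.0751] 20.76 z 0.0252
rack0 shim 505 px [319.1 143.9] rect 0.5469 0.1853 [0.008 0.04 ] 21.1 mean [0.5468 0.1853 0.0568] z [0.0569 0.058 ]
rack0 shim 497 px [319.4 183.7] rect 0.5806 0.1981 [0.0086 0.0399] 21.3 mean [0.5803 0.1978 0.0567] z [0.0568 0.0583]
rack0 shim 498 px [319.4 220.4] rect 0.6143 0.2108 [0.0094 0.0398] 20.9 mean [0.6139 0.2106 0.0568] z [0.0568 0.0583]
rack0 head 0.5055 0.1696 [0.0253 0.04  ] 20.6 z 0.0869
rack1 rack 0.5665 0.1929 [0.1648 0.0751] 20.81 z 0.0252
rack1 shim 538 px [317.9  77.1] rect 0.5471 0.1854 [0.0081 0.0391] 20.9 mean [0.5468 0.1855 0.057 ] z [0.0571 0.0583]
rack1 shim 510 px [318. 123.] rect 0.5807 0.1981 [0.008  0.0392] 20.7 mean [0.5807 0.1984 0.0569] z [0.057  0.0582]
rack1 shim 519 px [318.1 164.6] rect 0.6144 0.2109 [0.0085 0.0393] 20.8 mean [0.6141 0.211  0.0569] z [0.0569 0.0582]
rack1 head 0.5108 0.1718 [0.0156 0.0401] 20.8 z 0.087
tri [0.5468 0.1856 0.0567]
tri [0.581  0.1984 0.0547]
tri [0.6146 0.2114 0.0551]
jig0 rails 0.5068 -0.2205 [0.0582 0.177 ] 79.99 z 0.0233
jig0 wall 0.6019 -0.2372 [0.0595 0.016 ] 80.55 z 0.0551
jig0 base 0.5115 -0.2209 [0.0902 0.1999] 79.95
jig1 rails 0.5026 -0.2198 [0.0583 0.1825] 79.98 z 0.0232
jig1 base 0.5045 -0.2197 [0.0902 0.186 ] 79.96
jig2 rails 0.5025 -0.2172 [0.0585 0.1848] 80.06 z 0.0232
jig2 wall 0.6 -0.2347 [0.0593 0.0161] 80.19 z 0.0552
jig2 base 0.5099 -0.2188 [0.0902 0.2004] 79.9
7.4833
```

Sizes and heights agree with the text to about 1 mm. Opposite views show the camera's systematic offset, about (0.8, 1.0) mm, which I can cancel. Next: the profile of stop, gap and carrier.

```bash
python3 - <<'E'
from h import *
yaw=np.radians(-10.03);c,s=np.cos(yaw),np.sin(yaw)
for n,C in(("jig0",(.5115,-.2209)),("jig2",(.5099,-.2188)),("jig1",(.5115,-.2209))):
    f=np.load(n+".npz");o,rays,P=pts("wrist",d=f["d"],pose=(f["pos"],f["R"]))
    D=P[...,:2]-C;X=D[...,0]*c+D[...,1]*s;Y=-D[...,0]*s+D[...,1]*c
    m=(abs(Y)<.012)&(abs(X)<.1)&(f["d"]>0)&(np.mgrid[0:400,0:640][0]<300)
    x,z=X[m]*1e3,P[m][:,2]*1e3
    print(n," ".join(f"{b}:{np.median(z[(x>=b)&(x<b+2)]):.0f}" for b in range(-50,94,2) if ((x>=b)&(x<b+2)).any()))
    top=(z>53.5)&(z<56.5)
    hs,e=np.histogram(x[top],np.arange(-60,100,1));print("  top occupied",[int(v) for v,k in zip(e,hs) if k>3])
    sl=(x<12)&(z>12)&(z<52)&(x>-40)
    if sl.sum()>20:
        print("  slope/faces n",sl.sum(), np.polyfit(z[sl],x[sl],1).round(3),[ (b,round(float(np.median(x[sl&(abs(z-b)<3)])),1)) for b in range(15,52,6) if (sl&(abs(z-b)<3)).any()])
E
```

```text
jig0 -44:53 -42:62 -40:62 -38:62 -36:62 -34:62 -32:62 -30:62 -28:62 -26:61 -24:56 -22:55 -20:52 -18:45 -16:39 -14:32 -12:25 -10:18 -8:12 -6:9 -4:9 -2:9 0:9 2:11 10:55 12:55 14:55 16:55 18:55 20:55 22:55 24:58 26:59 28:60 30:61 32:61 34:62 36:62 38:63 40:63 42:63 44:63 46:63 48:63 50:63 52:62 54:62 56:62 58:62 60:61 62:61 64:60 66:59 68:58 70:55 72:55 74:55 76:55 78:55 80:55 82:55 84:55 86:55 88:55 90:55 92:55
  top occupied [-42, -41, -40, -39, -36, -33, -32, -31, -30, -29, -28, -27, -26, -25, -24, -23, -22, -21, -20, 11, 12, 13, 14, 15, 16, 17, 18, 19, 20, 21, 22, 23, 24, 68, 69, 70, 71, 72, 73, 74, 75, 76, 77, 78, 79, 80, 81, 82, 83, 84, 85, 86, 87, 88, 89, 90, 91, 92, 93, 94, 95, 96, 97, 98]
  slope/faces n 576 [-0.299 -3.482] [(15, -8.0), (21, -9.8), (27, -11.6), (33, -13.4), (39, -15.1), (45, -16.9), (51, -18.4)]
jig2 -50:9 -48:9 -46:21 -44:21 -42:55 -40:61 -38:62 -36:62 -34:62 -32:62 -30:62 -28:62 -26:62 -24:55 -22:55 -20:53 -18:47 -16:38 -14:33 -12:26 -10:19 -8:14 -6:9 -4:9 -2:9 0:9 2:9 4:9 6:9 8:9 10:33 12:55 14:55 16:55 18:55 20:55 22:55 24:58 26:59 28:60 30:61 32:61 34:62 3
[... 592 characters left out ...]
]
jig1 -42:56 -40:62 -38:62 -36:62 -34:62 -32:62 -30:62 -28:62 -26:61 -24:55 -22:55 -20:52 -18:45 -16:38 -14:31 -12:25 -10:19 -8:12 -6:9 -4:9 -2:9 0:9 2:9 4:9 6:9 8:9 10:12 12:55 14:55 16:55 18:55 20:55 22:55 24:58 26:59 28:60 30:61 32:62 34:62 36:62 38:62 40:63 42:63 44:63 46:63 48:63 50:63 52:63 54:62 56:62 58:62 60:61 62:61 64:60 66:59 68:58 70:55 72:55 74:54
  top occupied [-42, -41, -40, -39, -38, -37, -36, -35, -34, -32, -31, -30, -29, -28, -27, -26, -25, -24, -23, -22, -21, -20, 11, 12, 13, 14, 15, 16, 17, 18, 19, 20, 21, 22, 23, 24, 25, 69, 70, 71, 72, 73, 74]
  slope/faces n 469 [-0.293 -2.936] [(15, -7.8), (21, -9.6), (27, -11.5), (33, -13.4), (39, -15.0), (45, -16.9), (51, -18.2)]
```

The stop's foot is at jig x ≈ -6 mm, so the gap with the carrier home is about 18 mm. That means two shims with about 2 mm left, and the wedge should bite about 23 mm up. Placing the first shim.

```bash
cat >> h.py <<'E'
def frame(C,deg):
    a=np.radians(deg);c,s=np.cos(a),np.sin(a)
    return (lambda x,y,z:np.array([C[0]+c*x-s*y,C[1]+s*x+c*y,z])), (lambda p:np.array([c*(p[0]-C[0])+s*(p[1]-C[1]),-s*(p[0]-C[0])+c*(p[1]-C[1]),p[2]]))
RK,RKi=frame((.5652,.1913),20.8); JG,JGi=frame((.5107,-.2199),-10.03)
RR=Rdown(np.radians(110.8)); RJ=Rdown(np.radians(79.97))
def rep(tag):
    s=sense();print(tag,"t",round(s["time_s"],1),"jig mm",(JGi(s["position"])*1e3).round(2),"F",JGi(np.r_[s["wrist_force"][:2]+[.5107,-.2199],s["wrist_force"][2]]).round(1),"gap",round(s["finger_gap"]*1e3,1),"grip",round(s["gripper_force"],1));return s
def pick(x,z,up=.19,w=.065,n=60):
    command_gripper(w); movep(RK(x,0,up),RR); move_l(RK(x,0,z),feed=.15)
    command_gripper(.0,n); s=rep("grasped"); move_l(RK(x,0,up),feed=.2); return s
def shim(xr,x0,xpush):
    s=pick(xr,.059)
    if abs(s["finger_gap"]-.04)>.003: print("BAD GRASP");return
    movep(JG(x0,0,.19),RJ); move_l(JG(x0,0,.063+.030),feed=.2)
    hit=move_l(JG(x0,0,.063+.010),feed=.05,until_force=8); rep(f"entered hit={hit}")
    if hit: return
    hit=move_l(JG(xpush,0,.073),feed=.02,until_force=6); s=rep(f"pushed hit={hit}")
    x=JGi(s["position"])[0]
    hit=move_l(JG(x,0,.0615),feed=.02,until_force=8); rep(f"down hit={hit}")
E
python3 - <<'E'
from h import *
shim(.054,.005,.0105)
p,d=camera("wrist");cv2.imwrite("pics/s1.png",p[:,:,::-1][120:400,120:520])
E
```

```text
grasped t 10.8 jig mm [ 29.37 442.66  60.49] F [0.1 1.  6.6] gap 38.1 grip 60.6
entered hit=False t 14.4 jig mm [ 4.930e+00 -6.000e-02  7.283e+01] F [-0.5 -0.4 -0.4] gap 38.4 grip 60.6
pushed hit=True t 14.7 jig mm [8.300e+00 3.000e-02 7.245e+01] F [ 0.   0.7 -0.7] gap 38.4 grip 60.7
down hit=True t 15.2 jig mm [8.140e+00 5.000e-02 6.447e+01] F [-0.5  0.2  5.4] gap 38.1 grip 61.2
```

View pics/s1.png

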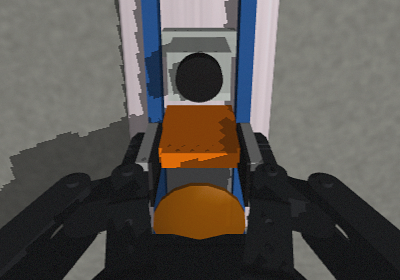

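The picture shows the first shim held at (200,135), between the stop knob at (200,77) and the carrier. It stopped at the expected floor height, with x = 8.1 mm, so the carrier is home. Release it and place the second.

```bash
sed -i 's/pick(xr,.059)/pick(xr,.061)/' h.py; python3 - <<'E'
from h import *
command_gripper(.052); s=rep("open")
move_l(s["position"]+[0,0,.12],feed=.2)
shim(.018,-.0015,.003)
p,d=camera("wrist");cv2.imwrite("pics/s2.png",p[:,:,::-1][120:400,120:520])
E
```

```text
open t 15.5 jig mm [ 7.35  0.31 63.68] F [-0.4  0.1  0.4] gap 52.2 grip 0.0
grasped t 19.5 jig mm [ -1.53 424.25  62.44] F [ 0.7 -0.4  5.8] gap 38.1 grip 60.5
entered hit=True t 22.8 jig mm [ 0.73  0.39 80.81] F [0.4 0.4 7.7] gap 38.3 grip 76.0
```

View pics/s2.png

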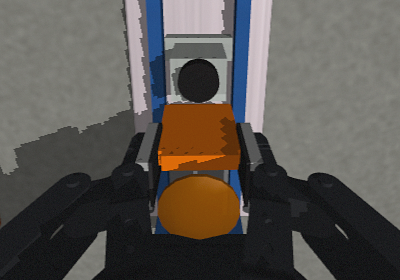

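The second shim met something about 14 mm above the floor, which is rail-top height. I'll lift it and look.

```bash
python3 - <<'E'
from h import *
move_l(JG(-.0015,0,.115),feed=.15);sleep(.1); rep("up")
p,d=camera("wrist");a=p[100:400,120:520,::-1]
p,d=camera("side");b=cv2.resize(p[120:195,300:400,::-1],(400,300),interpolation=cv2.INTER_CUBIC)
cv2.imwrite("pics/u.png",np.hstack([a,b]))
E
```

```text
up t 23.3 jig mm [ -2.15   0.31 114.07] F [-0.7 -0.3  0.6] gap 38.2 grip 71.4
```

View pics/u.png

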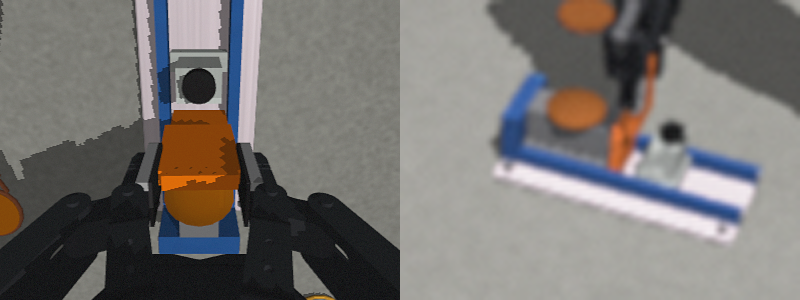

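The right half shows shim 1 upright against the carrier at (625,145). The left half shows the held shim slightly yawed: its top edge runs from (160,177) to (238,170). I'll measure its attitude from the wrist depth.

```bash
cat >> h.py <<'E'
def held():
    s=sense();p,d=camera("wrist");o,r,P=pts("wrist",d=d,pose=(s["position"],s["tcp_rot"]))
    h=cv2.cvtColor(p,cv2.COLOR_RGB2HSV);m=(h[...,1]>150)&(h[...,0]>6)&(h[...,0]<20)&(d>.05)
    x=np.arange(640)[None]; m&=(x>260)&(x<380)
    Q=(P[m]-s["position"])@s["tcp_rot"]          # tool coords
    Q=Q[(abs(Q[:,0])<.02)&(abs(Q[:,1])<.03)&(Q[:,2]<.07)]
    F=Q[Q[:,2]>np.percentile(Q[:,2],30)]; c=F.mean(0)
    for _ in range(3):
        A=np.c_[F[:,1],F[:,2],np.ones(len(F))];k=np.linalg.lstsq(A,F[:,0],rcond=None)[0];e=F[:,0]-A@k;F=F[abs(e)<max(.001,2*e.std())]
    print("n",len(F),"x_tool face = k0*y+k1*z+c",k.round(4),"resid",e.std().round(4),"y",np.percentile(F[:,1],[1,99]).round(4),"z",np.percentile(Q[:,2],[1,99]).round(4))
    # side edges: y extremes by depth along the tool
    for z0 in np.arange(-.005,.06,.01):
        g=Q[abs(Q[:,2]-z0)<.004]
        if len(g)>20: print("  z",z0.round(3),"y",np.percentile(g[:,1],[1,99]).round(4),"x",np.median(g[:,0]).round(4))
    return k
E
python3 - <<'E'
from h import *
held(); s=sense(); print((s["tcp_rot"]-RJ).round(4))
E
```

```text
n 3418 x_tool face = k0*y+k1*z+c [-0.0011  0.0265  0.006 ] resid 0.0003 y [-0.0183  0.0198] z [-0.      0.0518]
  z 0.005 y [-0.0178  0.02  ] x 0.0057
  z 0.015 y [-0.0177  0.0198] x 0.0064
  z 0.025 y [-0.018   0.0199] x 0.0066
  z 0.035 y [-0.0189  0.0199] x 0.0069
  z 0.045 y [-0.019   0.0196] x 0.0072
  z 0.055 y [-0.0188  0.0195] x 0.0072
[[-0.     -0.0002  0.0001]
 [-0.0002  0.      0.0003]
 [-0.      0.0003  0.    ]]
```

The held shim sits about 2 mm towards the stop and leans 1.5°, so its foot met the stop's slope. I'll check where shim 1's face stands before going down again.

```bash
python3 - <<'E'
from h import *
move_l(JG(.030,0,.17),feed=.2);sleep(.1)
s=sense();p,d=camera("wrist");o,r,P=pts("wrist",d=d,pose=(s["position"],s["tcp_rot"]))
b=-.00097*s["tcp_rot"][:,0]-.00089*s["tcp_rot"][:,1];P=P+b   # camera bias
c,n=np.cos(np.radians(-10.03)),np.sin(np.radians(-10.03));D=P[...,:2]-[.5107,-.2199]
X=(D[...,0]*c+D[...,1]*n)*1e3;Y=(-D[...,0]*n+D[...,1]*c)*1e3;Z=P[...,2]*1e3+1
h=cv2.cvtColor(p,cv2.COLOR_RGB2HSV);og=(h[...,1]>150)&(h[...,0]>6)&(h[...,0]<20)&(d>.05)
m=og&(abs(Y)<15)&(Z<64)
for z in range(12,66,6):
    q=m&(abs(Z-z)<3)
    if q.sum()>5: print("orange z",z,q.sum(),np.percentile(X[q],[5,50,95]).round(1))
m=(abs(Y)<10)&(X>-30)&(X<20)&(Z<60)&(Z>5)&~og&(d>.05)
for x in range(-26,4,2):
    q=m&(abs(X-x)<1)
    if q.sum(): print(x,np.median(Z[q]).round(0),end="; ")
m=og&(Z<64);print("Y range of shim1",np.percentile(Y[m],[1,99]).round(1))
cv2.imwrite("pics/v.png",p[:,120:520,::-1])
rep("")
E
```

```text
orange z 12 33 [2.4 2.6 2.9]
orange z 18 38 [2.3 2.6 2.9]
orange z 24 63 [2.4 2.6 2.8]
orange z 30 48 [2.4 2.7 2.9]
orange z 36 59 [2.4 2.6 2.9]
orange z 42 72 [2.4 2.6 2.8]
orange z 48 67 [2.4 2.7 2.9]
orange z 54 71 [ 2.4  2.7 14.4]
orange z 60 1068 [ 2.7 27.7 41.3]
-26 55.0; -24 55.0; -22 56.0; -20 55.0; -18 48.0; -16 42.0; -14 37.0; -12 30.0; -10 24.0; -8 17.0; -6 10.0; -4 10.0; -2 10.0; 0 10.0; 2 10.0; Y range of shim1 [-273.   119.5]
 t 24.1 jig mm [ 28.11   0.17 168.22] F [ 0.2 -0.3 -0.3] gap 37.9 grip 71.4
```

View pics/v.png

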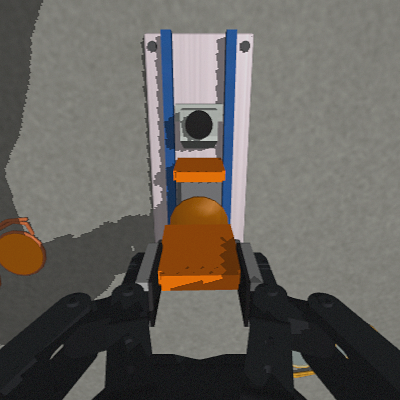

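The picture shows shim 1 upright at (200,170), with its face at jig x = 2.6, so the carrier is 1.4 mm short of home. The stop's foot is at -6. I'll go down again with the lean and offset corrected, and push the stack home before lowering.

```bash
python3 - <<'E'
from h import *
from scipy.spatial.transform import Rotation as Ro
R=RJ@Ro.from_rotvec([0,-.0265,0]).as_matrix()
x0=-.0022
movep(JG(x0,0,.115),R); sleep(.1); rep("above"); held()
hit=move_l(JG(x0,0,.076),feed=.04,until_force=10); s=rep(f"entered {hit}")
if not hit:
    hit=move_l(JG(.0022,0,.076),feed=.02,until_force=15); s=rep(f"pushed {hit}")
    x=JGi(s["position"])[0]
    hit=move_l(JG(x,0,.062),feed=.02,until_force=12); rep(f"down {hit}")
E
```

```text
above t 24.6 jig mm [ -1.47  -0.18 115.29] F [0.3 0.1 0.5] gap 38.3 grip 71.4
n 3416 x_tool face = k0*y+k1*z+c [-0.0012  0.0265  0.006 ] resid 0.0003 y [-0.0183  0.0198] z [-0.0001  0.0529]
  z 0.005 y [-0.0178  0.0199] x 0.0057
  z 0.015 y [-0.0175  0.02  ] x 0.0064
  z 0.025 y [-0.0179  0.02  ] x 0.0066
  z 0.035 y [-0.0189  0.0199] x 0.007
  z 0.045 y [-0.0188  0.0197] x 0.0072
  z 0.055 y [-0.0188  0.0195] x 0.0073
entered True t 24.9 jig mm [-2.2000e-01 -6.0000e-02  1.1424e+02] F [ 0.6 -0.1  3.9] gap 38.0 grip 71.9
```

That touched too early, probably with shim 1's top on the slanted approach. I'll lift and check.

```bash
cat >> h.py <<'E'
def prof():
    s=sense();p,d=camera("wrist");o,r,P=pts("wrist",d=d,pose=(s["position"],s["tcp_rot"]))
    P=P-.00097*s["tcp_rot"][:,0]-.00089*s["tcp_rot"][:,1]
    c,n=np.cos(np.radians(-10.03)),np.sin(np.radians(-10.03));D=P[...,:2]-[.5107,-.2199]
    X=(D[...,0]*c+D[...,1]*n)*1e3;Y=(-D[...,0]*n+D[...,1]*c)*1e3;Z=P[...,2]*1e3+1
    h=cv2.cvtColor(p,cv2.COLOR_RGB2HSV);og=(h[...,1]>150)&(h[...,0]>6)&(h[...,0]<20)&(d>.05)&(abs(X)<25)
    for z in range(12,70,6):
        q=og&(abs(Z-z)<3)&(abs(Y)<15)
        if q.sum()>5: print("orange z",z,q.sum(),"x",np.percentile(X[q],[5,50,95]).round(1),"y",np.percentile(Y[og&(abs(Z-z)<3)],[1,99]).round(1))
    return p
E
python3 - <<'E'
from h import *
s=sense();move_l(s["position"]+[0,0,.05],feed=.15);move_l(JG(.03,0,.17),attitude=RJ,feed=.15);sleep(.1);rep("")
p=prof();cv2.imwrite("pics/v2.png",p[:,120:520,::-1])
E
```

```text
t 25.9 jig mm [ 2.8590e+01 -3.0000e-02  1.6872e+02] F [-0.3  0.2 -0.2] gap 38.1 grip 71.4
orange z 12 33 x [2.  2.2 2.5] y [-18.2  20.7]
orange z 18 45 x [2.1 2.4 2.6] y [-17.9  20.3]
orange z 24 56 x [2.1 2.3 2.6] y [-18.9  19.7]
orange z 30 59 x [2.2 2.5 2.7] y [-19.2  18.7]
orange z 36 51 x [2.2 2.5 2.7] y [-18.4  19.8]
orange z 42 68 x [2.3 2.5 2.7] y [-19.1  19.2]
orange z 48 72 x [2.4 2.6 2.8] y [-18.7  19.8]
orange z 54 98 x [ 2.3  2.7 12.6] y [-18.9  19.4]
orange z 60 423 x [ 2.6  6.2 24.2] y [-18.9  19.8]
orange z 66 59 x [2.5 4.9 9.5] y [-17.   17.1]
```

View pics/v2.png

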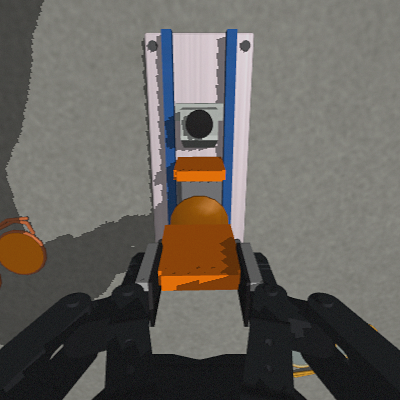

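Shim 1 is unharmed, upright with its face at 2.4. I'll go straight down from above this time, after settling.

```bash
python3 - <<'E'
from h import *
from scipy.spatial.transform import Rotation as Ro
R=RJ@Ro.from_rotvec([0,-.0265,0]).as_matrix()
x0=-.0035
movep(JG(x0,0,.135),R); sleep(.3); rep("above")
hit=move_l(JG(x0,0,.088),feed=.06,until_force=12); s=rep(f"enter {hit}")
if not hit:
    sleep(.2);rep("settle")
    hit=move_l(JG(-.0022,0,.078),feed=.03,until_force=10); s=rep(f"enter2 {hit}")
    if not hit:
        hit=move_l(JG(.0022,0,.078),feed=.015,until_force=12); s=rep(f"pushed {hit}");sleep(.2);s=rep("settled")
        x=JGi(s["position"])[0]
        hit=move_l(JG(x,0,.063),feed=.02,until_force=12); rep(f"down {hit}")
E
```

```text
above t 26.5 jig mm [-2.4800e+00 -3.0000e-02  1.3567e+02] F [ 0.4  0.1 -0.7] gap 37.7 grip 71.4
enter False t 27.4 jig mm [-3.21 -0.14 88.26] F [ 0.2 -0.3 -0.3] gap 37.9 grip 71.4
settle t 27.6 jig mm [-3.250e+00 -3.000e-02  8.841e+01] F [ 0.3  0.3 -0.8] gap 38.2 grip 71.4
enter2 False t 28.1 jig mm [-1.67  0.28 78.19] F [0.2 1.2 5.6] gap 38.4 grip 74.1
pushed False t 28.6 jig mm [ 0.18  0.19 77.87] F [-5.4  1.2  8.8] gap 38.0 grip 75.0
settled t 28.8 jig mm [ 0.23  0.18 77.89] F [-4.8  0.7  8.8] gap 38.2 grip 75.0
down True t 29.1 jig mm [ 0.18  0.22 75.24] F [-2.1  0.5  5. ] gap 38.0 grip 76.6
```

There is contact at rail height again, with a small +y force, which suggests the shim's -y edge is on the rail. I'll back off a little and measure the shim's edges against the rails in the same view.

```bash
python3 - <<'E'
from h import *
s=sense();move_l(s["position"]+JG(-.002,0,.012)-JG(0,0,0),feed=.05);sleep(.2);rep("lift")
k=held()
s=sense();p,d=camera("wrist");o,r,P=pts("wrist",d=d,pose=(s["position"],s["tcp_rot"]))
P=P-.00097*s["tcp_rot"][:,0]-.00089*s["tcp_rot"][:,1]
c,n=np.cos(np.radians(-10.03)),np.sin(np.radians(-10.03));D=P[...,:2]-[.5107,-.2199]
X=(D[...,0]*c+D[...,1]*n)*1e3;Y=(-D[...,0]*n+D[...,1]*c)*1e3;Z=P[...,2]*1e3+1
h=cv2.cvtColor(p,cv2.COLOR_RGB2HSV);bl=(h[...,0]>100)&(h[...,0]<120)&(h[...,1]>120)&(abs(Z-24)<2.5)&(d>.05)
for a in range(-90,20,15):
    q=bl&(X>=a)&(X<a+15)
    L,Rr=Y[q&(Y<0)],Y[q&(Y>0)]
    if len(L)>20 and len(Rr)>20: print("rails x",a,"lo",np.percentile(L,[2,98]).round(1),"hi",np.percentile(Rr,[2,98]).round(1))
og=(h[...,1]>150)&(h[...,0]>6)&(h[...,0]<20)&(d>.05)&(abs(X)<25)&(abs(Y)<25)
for z in range(16,100,6):
    q=og&(abs(Z-z)<3)
    if q.sum()>20: print("shim z",z,q.sum(),"y",np.percentile(Y[q],[1,99]).round(1),"x",np.percentile(X[q],[3,50,97]).round(1))
E
```

```text
lift t 29.7 jig mm [-1.97  0.31 87.02] F [-1.   0.1 -1.2] gap 37.7 grip 75.8
n 3418 x_tool face = k0*y+k1*z+c [-0.0024  0.0276  0.006 ] resid 0.0003 y [-0.0184  0.0199] z [-0.      0.0515]
  z 0.005 y [-0.0178  0.0199] x 0.0057
  z 0.015 y [-0.0178  0.0199] x 0.0064
  z 0.025 y [-0.018   0.0199] x 0.0067
  z 0.035 y [-0.0189  0.0199] x 0.0069
  z 0.045 y [-0.0189  0.0196] x 0.0072
  z 0.055 y [-0.0189  0.0196] x 0.0073
rails x -90 lo [-28.9 -21.3] hi [21.6 29.5]
rails x -75 lo [-28.9 -21.4] hi [21.6 29.3]
rails x -60 lo [-28.9 -21.4] hi [21.6 29.5]
rails x -45 lo [-28.8 -21.4] hi [21.6 29.3]
rails x -30 lo [-28.8 -21.4] hi [21.6 29.4]
rails x -15 lo [-28.8 -21.4] hi [21.6 29.3]
rails x 0 lo [-28.7 -23.3] hi [22.8 29.4]
shim z 34 81 y [-19.3  19.2] x [-7.6 -7.1 -6.6]
shim z 40 309 y [-19.6  19. ] x [-7.7 -7.2 -6.7]
shim z 46 332 y [-19.4  19.3] x [-7.7 -7.1 -6.6]
shim z 52 369 y [-19.2  19.4] x [-7.6 -7.1 -6.6]
shim z 58 479 y [-19.   19.4] x [-7.6 -7.  24.8]
shim z 64 445 y [-18.4  19.4] x [-7.7 -7.  -6.4]
shim z 70 495 y [-18.2  19.4] x [-7.7 -7.  -6.4]
shim z 76 545 y [-18.4  19.3] x [-7.7 -7.  -6.4]
shim z 82 688 y [-18.5  19.5] x [-7.6 -6.9 -0.9]
shim z 88 1327 y [-16.5  17.8] x [-7.4 -3.8  0.7]
```

The shim clears the rails by about 2 mm each side. The obstruction must be the fingertips: the pads are 22 mm wide, so they overlap shim 1 and land on its shoulders at z = 58. I'll push the stack home with the foot just above rail level, lower to contact, and release. Then I'll press the shim down with closed fingers.

```bash
python3 - <<'E'
from h import *
from scipy.spatial.transform import Rotation as Ro
R=RJ@Ro.from_rotvec([0,-.0272,0]).as_matrix()
move_l(JG(-.0015,-.0001,.082),attitude=R,feed=.03); rep("at82")
hit=move_l(JG(.0045,-.0001,.082),feed=.012,until_force=14); s=rep(f"pushed {hit}");sleep(.15);s=rep("settled")
x=JGi(s["position"])[0]
hit=move_l(JG(x,-.0001,.074),feed=.02,until_force=6); s=rep(f"down {hit}")
command_gripper(.050);s=rep("open");sleep(.2)
move_l(s["position"]+[0,0,.10],feed=.2);move_l(JG(.03,0,.175),attitude=RJ,feed=.2);sleep(.25)
p=prof();cv2.imwrite("pics/v3.png",p[:,120:520,::-1]);rep("")
E
```

```text
at82 t 30.2 jig mm [-1.780e+00 -8.000e-02  8.159e+01] F [ 0.3 -0.8 -0.6] gap 38.0 grip 75.8
pushed False t 30.8 jig mm [ 0.99 -0.12 81.26] F [-7.  -0.   3.9] gap 38.0 grip 76.4
settled t 31.0 jig mm [ 0.98 -0.16 81.26] F [-7.5  0.3  3.6] gap 38.2 grip 76.4
down True t 31.4 jig mm [ 0.59 -0.2  75.23] F [-0.7  0.6  5. ] gap 37.9 grip 76.6
open t 31.6 jig mm [-9.300e-01  7.000e-02  7.403e+01] F [ 0.1 -0.3  0.5] gap 49.9 grip 0.0
orange z 12 32 x [-6.2 -6.  -5.8] y [-17.8  20.7]
orange z 18 36 x [-6.2 -6.  -5.7] y [-19.  19.]
orange z 24 49 x [-6.1 -5.9 -5.8] y [-18.6  19.6]
orange z 30 50 x [-6.2 -6.  -5.7] y [-18.   19.8]
orange z 36 36 x [-6.2 -6.  -5.7] y [-18.7  19.4]
orange z 42 58 x [-6.1 -5.9 -5.8] y [-19.   18.8]
orange z 48 53 x [-6.2 -6.  -5.8] y [-18.5  19.3]
orange z 54 64 x [-6.2 -5.9 12.3] y [-18.8  19.5]
orange z 60 788 x [-6.   1.9 10.4] y [-19.3  19.4]
orange z 66 93 x [-5.3  1.4  8.9] y [-16.7  16.6]
 t 33.1 jig mm [ 2.9210e+01 -1.3000e-01  1.7468e+02] F [-0.4  0.3 -0.8] gap 49.9 grip 0.0
```

Shim 2 stands upright and fully down, level with shim 1, with its face at -6. About 2 mm of slack is left, so no third shim fits. Now I'll pick up the wedge and measure how it sits in the grip.

```bash
python3 - <<'E'
from h import *
command_gripper(.065); movep(RK(-.0605,0,.19),RR); sleep(.1); move_l(RK(-.0605,0,.082),feed=.15)
command_gripper(0,110); s=rep("grasp")
move_l(RK(-.0605,0,.21),feed=.2); 
movep(JG(-.0123,0,.19),RJ); sleep(.3); s=rep("above jig")
p,d=camera("wrist");o,r,P=pts("wrist",d=d,pose=(s["position"],s["tcp_rot"]))
h=cv2.cvtColor(p,cv2.COLOR_RGB2HSV)
Q=(P-s["position"])@s["tcp_rot"]-[.00097,.00089,0]
m=(h[...,1]>150)&((h[...,0]<6)|(h[...,0]>174))&(d>.05)&(abs(Q[...,1])<.03)&(abs(Q[...,0])<.03)&(Q[...,2]<.09)
F=Q[m];print(len(F),"z",np.percentile(F[:,2],[1,99]).round(4),"y",np.percentile(F[:,1],[1,99]).round(4))
for _ in range(3):
    A=np.c_[F[:,1],F[:,2],np.ones(len(F))];k=np.linalg.lstsq(A,F[:,0],rcond=None)[0];e=F[:,0]-A@k;F=F[abs(e)<.0015]
print("red plane",k.round(4),"expected [0,-.3,.0185]",e.std().round(4))
b=(h[...,2]<70)&(abs(Q[...,1])<.017)&(abs(Q[...,0]-.013)<.006)&(abs(Q[...,2]-.006)<.018)&(d>.05)
print("head face x",b.sum(),np.percentile(Q[b][:,0],[10,50,90]).round(4))
cv2.imwrite("pics/w.png",p[:,120:520,::-1])
E
```

```text
grasp t 36.2 jig mm [-69.01 383.89  83.39] F [-0.1 -0.8  5.6] gap 38.3 grip 110.1
above jig t 38.7 jig mm [-12.1    0.8  190.02] F [-0.2 -0.4 -1.5] gap 38.0 grip 110.3
847 z [0.0208 0.0754] y [-0.0169  0.0174]
red plane [-1.000e-04 -3.179e-01  2.190e-02] expected [0,-.3,.0185] 0.0002
head face x 3146 [0.0091 0.015  0.0156]
```

View pics/w.png

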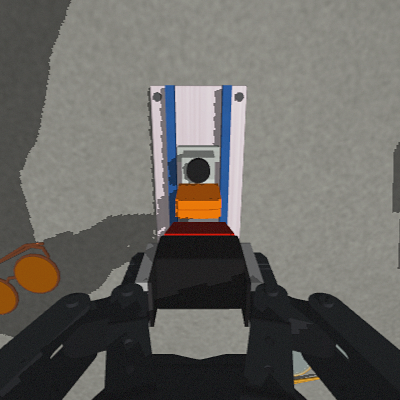

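The picture shows the wedge held at (200,230), sloped side to the stop, above the two shims at (200,205). The fit says it sits 2.6 mm off along the grip and leans about 1°. I'll correct both and drive it in along the stop's slope.

```bash
python3 - <<'E'
from h import *
from scipy.spatial.transform import Rotation as Ro
R=RJ@Ro.from_rotvec([0,.0165,0]).as_matrix()
W=lambda h,c:JG((-1.5-.3*h+c-5.9)*1e-3,0,(87.4+h)*1e-3)
a=W(40,1.2);b=a.copy();b[2]+=.02
movep(b+[0,0,.02],R);sleep(.3);rep("above")
hit=move_l(a,feed=.06,until_force=10);sleep(.15);rep(f"h40 {hit}")
if not hit:
    hit=move_l(W(10,1.2),feed=.03,until_force=15);s=rep(f"slide {hit}");print("h",s["position"][2]*1e3-87.4)
E
```

```text
above t 39.3 jig mm [-1.7690e+01 -1.4000e-01  1.6812e+02] F [-0.1 -0.5 -1. ] gap 38.6 grip 110.6
h40 False t 40.3 jig mm [-1.7880e+01 -8.0000e-02  1.2782e+02] F [-0.1 -0.2 -1.6] gap 38.4 grip 110.6
slide True t 41.0 jig mm [-1.4410e+01 -2.0000e-02  1.1048e+02] F [-0.1 -1.   3.2] gap 38.4 grip 111.2
h 23.07928051262614
```

It bites at h = 23 mm, as predicted. Now press firmly.

```bash
python3 - <<'E'
from h import *
s=rep("now");p0=s["position"]
for dz in (.004,.004,.004,.004,.004,.004):
    s=sense();tgt=p0.copy();p0=p0-[0,0,dz]
    hit=move_l(p0,feed=.02);s=rep(f"press");
    if s["wrist_force"][2]>50: break
sleep(.5);s=rep("hold");print("h",s["position"][2]*1e3-87.4)
E
```

```text
now t 41.0 jig mm [-1.4410e+01 -2.0000e-02  1.1048e+02] F [-0.1 -1.   3.2] gap 38.4 grip 111.2
press t 41.3 jig mm [-14.13  -0.24 110.23] F [-11.1   3.3  32.6] gap 38.2 grip 115.4
press t 41.6 jig mm [-13.99  -0.43 109.86] F [-19.7   5.6  60.5] gap 38.8 grip 119.1
hold t 42.1 jig mm [-14.    -0.43 109.85] F [-18.1   4.8  61.8] gap 38.3 grip 119.1
h 22.451441873656023
```

```bash
python3 - <<'E'
from h import *
rep("final"); print(finish_job())
E
```

```text
final t 42.1 jig mm [-14.    -0.43 109.85] F [-18.1   4.8  61.8] gap 38.3 grip 119.1
the job is handed in; nothing more can be done
None
```

Job handed in at 42 s: two shims are in the gap, and the wedge bit about 22.5 mm above the channel floor and is still gripped and pressed in with about 60 N; that height matches the carrier being home, though I took no final picture to confirm it.

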